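# Unload the analyser's reagent carrier

## Robot

A 7-joint arm with a two-finger parallel gripper is mounted at the origin on the work surface. World frame = base frame: x ahead of the robot, y to its left, z up, the work surface at z = 0. Lengths are in m, angles in rad, forces in N, time in s.
With the tool pointing down it reaches from about 0.425 to 0.875 m from the base axis. Payload 4.7 kg.
Tool frame: the origin (TCP) lies between the finger pads; the fingertips stand 14 mm ahead of it and the grasp point (between the pads) lies 5 mm behind it; z points along the fingers, y is the line along which they close (so a half turn about z gives the same grasp; the last joint's range is limited). The gripper opens to 87 mm and grips with 3 to 60 N. Pads are 19 mm wide; open, the fingers measure 117 mm over their backs; the gripper's body (75 mm by 190 mm) begins 51 mm behind the grasp point.
Start: joints at [1.212, 0.321, -0.07, 1.45, 0.023, 1.371, -0.057], TCP at [0.237, -0.605, 0.237] pointing down, gripper open.
Joint ranges: [-2.86, 2.86], [-0.3, 2.09], [-1.38, 1.24], [0.06, 2.45], [-1.56, 4.7], [0.09, 2.05], [-2.69, 2.69]. Speed limits (rad/s): [2.57, 2.57, 3.14, 3.14, 3.14, 3.14, 3.14].

## Interface

Orientations are given as a rotation vector (axis times angle).
In Python, from bench import ctrl gives the robot as it stands.
- The arm moves only by the shell command python3 -m inch 'ROWS' [OPENING] [FORCE]. ROWS is JSON, a list of rows, each a list of 6 numbers: the shift along the world's x, y, z in mm, then the turn, a rotation vector about the world's x, y, z in degrees. In form: [[tx, ty, tz, rx, ry, rz], ...]. A call has 1 to 20 rows; each row is the pose to reach, as a shift and turn from the pose commanded when the call began; what a row does not reach only later rows make up. A row lasts 1/8 s, in which the tool goes at most 62.5 mm and 10.7 degrees, less where a joint would pass 70% of its speed; a pose out of reach is approached as far as the arm can. A call with a gripper value outside its range is refused whole. OPENING is the finger opening in mm, from 0 to 87, set as the call begins (- or left out, the last holds). The fingers move at their own pace and stop on an object; FORCE is the grip in N (left out, the last holds). Time passes only in rows, so rows that repeat a pose let the fingers close. It gives the time, the measured TCP pose, the force, the opening and the grip force at its end, in the units of the state.
- ctrl.get_state(): the state, without advancing time (a new reading comes with each control period).
- ctrl.get_image(name): name is "scene" or "side" or "wrist"; returns (picture, depth): 480x640x3 uint8, red, green, blue; 480x640 float32, m along the optical axis (not along the pixel's ray), 0 where there is no reading.
- ctrl.camera_params(name): a dict with "mtx" (3x3 intrinsics, pixels), "T" (4x4, takes a point from camera to world coordinates). Camera axes: x right, y down, z forward; pixel columns grow to the right and rows downward; lengths in m; the calibration is good to about 2 mm. A picture is of the moment at which its call begins: read the wrist's pose just before it. camera_params takes no time and is no camera call; for the wrist camera it gives the pose at the moment of the call.
- ctrl.close_job(): hands the job in; it is judged then, once.
The state is a dict: "time": time; "joint_positions": joint angles; "qd": joint speeds; "joint_torque": joint torques, N m; "position": TCP position; "tool_rot": TCP orientation; "ft_force": force on the tool from outside, world axes, zero at the start; "torque": the same for the moment, N m; "grip_width": opening from 0.0 (shut) to 1.0 (fully open); "grip_force": force on a finger pad.
Only numpy, scipy, OpenCV 4.12 (cv2) and the standard library are available. Lean on these libraries where they do the work, as an engineer would, in place of code of your own. Each camera call takes 0.05 s, during which the arm holds its last target. There are 200 camera calls.

## Task

Unload the analyser's reagent carrier: swing the clamp lever from the red mark to the green mark, then draw the carrier by its red tab straight and level, without forcing it, right out of its channel and leave it lying wholly on the dark steel shelf. Then sort every cartridge by cap colour, yellow caps into the yellow tray and blue caps into the blue tray, and last set the lever to the orange standby mark. Leave the tube rack, sharps tub and wipes box where they are.

Things in the scene. Friction and masses are not known exactly. Their poses are not given: they have to be found in the camera images.
- station: Fixed loading station. Origin on the bench under the centre of the channel's mouth; z up, +y into the channel: the carrier is drawn out along -y. Dark steel floor 110 wide, top 12 above the bench, from y -330 (open shelf, no sides) to the mouth at 0 and on to 240 in the channel. Drive housing 140 high behind it, y 240 to 380, x -60 to 180. Grey deck 30 high with the lever: x -190 to -55, y 30 to 240.
- channel_mouth (a point): Middle of the channel's mouth, on its floor, 12 above the bench; axes as the station's. The channel runs 240 in +y, 73 wide between walls. A white lip on each side reaches over the carrier's edges: undersides 22 above the bench, tops 30, 57 apart, so it is open above along the middle.
- clamp_lever (a joint): Carrier clamp lever, rad, level arm on an upright axis; grows counter-clockwise from above. Red mark (clamped) 0, orange (standby) 0.70, green (released) 1.40; stops at 0 and 1.6. At 0 the arm points along station -x, at 1.57 along -y. Stays where left; about 2 N at the knob moves it. The clamp is not felt: a clamped carrier can be pulled, but must not be.
- lever_knob (a point): Centre of the upright black round knob at the lever's end: diameter 20, height 36 (from 44 to 80 above the bench), 80 from the axis, rigid with the arm (it does not spin). The arm below it is 12 wide, its top 44 above the bench.
- lever_pivot (a point): Point on the lever's upright axis, 31 above the bench.
- mark_standby (a point): Orange painted mark on the deck, straight below the knob's centre at 0.70 rad; 31 above the bench.
- mark_release (a point): Green painted mark on the deck, straight below the knob's centre at 1.40 rad; 31 above the bench.
- carrier_grip (a point): Centre of the carrier's red upright grip tab: 40 wide across the channel, 12 thick along it, 42 high (20 to 62 above the bench; this point 43). Axes parallel to the station's while in the channel. The tab starts outside the mouth. Its centre is 13 from the carrier's front (-y) end and 257 from its rear end: fully out once at station y under -257, wholly on the shelf down to -317.
- carrier_mid (a point): Centre of the carrier's underside: loose grey plate 70 wide, 270 long (y), 8 thick, 0.25 to 0.5 kg, resting on the floor with 1.5 play each side and 2 under the lips; lifting, pressing or twisting makes it bind. Six wells in a row hold cartridges, centres at y -66, -30, 6, 42, 78, 114 from here; black well rims stand 5 above the plate, outer faces 20.5 from the middle line.
- yellow1_c (a point): Centre of a reagent cartridge: loose square plastic bottle 28 x 28 x 36 high, 40 g, white with a yellow cap (top 14). z is its own upright axis, x and y square to its side faces. Starts upright in one of the carrier's wells (centre 38 above the bench). May be absent (None).
- yellow2_c (a point): Centre of a reagent cartridge: loose square plastic bottle 28 x 28 x 36 high, 40 g, white with a yellow cap (top 14). z is its own upright axis, x and y square to its side faces. Starts upright in one of the carrier's wells (centre 38 above the bench). May be absent (None).
- yellow3_c (a point): Centre of a reagent cartridge: loose square plastic bottle 28 x 28 x 36 high, 40 g, white with a yellow cap (top 14). z is its own upright axis, x and y square to its side faces. Starts upright in one of the carrier's wells (centre 38 above the bench). May be absent (None).
- blue1_c (a point): Centre of a reagent cartridge: loose square plastic bottle 28 x 28 x 36 high, 40 g, white with a blue cap (top 14). z is its own upright axis, x and y square to its side faces. Starts upright in one of the carrier's wells (centre 38 above the bench). May be absent (None).
- blue2_c (a point): Centre of a reagent cartridge: loose square plastic bottle 28 x 28 x 36 high, 40 g, white with a blue cap (top 14). z is its own upright axis, x and y square to its side faces. Starts upright in one of the carrier's wells (centre 38 above the bench). May be absent (None).
- blue3_c (a point): Centre of a reagent cartridge: loose square plastic bottle 28 x 28 x 36 high, 40 g, white with a blue cap (top 14). z is its own upright axis, x and y square to its side faces. Starts upright in one of the carrier's wells (centre 38 above the bench). May be absent (None).
- tray_yellow: Open yellow tray fixed on the bench, 100 (x) x 120 (y) x 35 high, walls and floor 4 thick; origin under its centre on the bench.
- tray_blue: Open blue tray fixed on the bench, 100 (x) x 120 (y) x 35 high, walls and floor 4 thick; origin under its centre on the bench.
- tube_rack: White rack of purple-capped tubes, 60 x 160 x 82 high, origin under its centre. Leave alone.
- sharps_tub: Round yellow sharps tub with a red lid, diameter 104, 128 high, origin under its centre. Leave alone.
- wipes_box: Paper box of wipes, 130 x 90 x 70 high, origin under its centre. Leave alone.

How it is judged:
By the outcome, as a careful person would: the job done as asked, in the order asked, and still so for the second after the job is handed in, with the robot touching nothing.
Of yellow1, yellow2, yellow3, blue1, blue2, blue3 only 4 to 6 are there at a start; the rules pass over those that are not, and their reading is None.
At some moment in a run one of yellow1, yellow2, yellow3, blue1, blue2, blue3 may be knocked a few centimetres aside while the robot is not near it.
Once in a run the grip may slacken for a moment while it holds something.
It also fails if it takes over 210 s, if anything falls off the work surface, if the arm or the gripper's body presses on something with over 40 N, if the wrist force passes 120 N, or if a joint passes its speed limit or range.

## Working session

There is one attempt and no reset: what is moved stays moved. The work goes in short steps, Python scripts to look and compute and a shell command to move; the robot and the scene stay as the last step left them, time stands still between calls to the robot, and variables do not carry over. Pictures are saved under pics/ and viewed, at most 14 in all, crops included, and the job is handed in when it is done.

```bash
ls; mkdir -p pics
cat > h.py <<'E'
import numpy as np, cv2
from bench import ctrl
def snap(name,fn=None):
    p=ctrl.camera_params(name); im,d=ctrl.get_image(name)
    if fn: cv2.imwrite('pics/'+fn,im[:,:,::-1])
    return im,d,p
def cloud(d,p):
    K=p['mtx'];T=np.array(p['T']);v,u=np.mgrid[:480,:640]
    X=np.stack([(u-K[0][2])/K[0][0]*d,(v-K[1][2])/K[1][1]*d,d],-1)
    return X@T[:3,:3].T+T[:3,3]
def ray(u,v,p,z):
    K=np.array(p['mtx']);T=np.array(p['T']);r=T[:3,:3]@np.linalg.solve(K,[u,v,1.]);o=T[:3,3]
    return o+r*(z-o[2])/r[2]
def blobs(im,name,amin=30):
    h=cv2.cvtColor(im,cv2.COLOR_RGB2HSV)
    R={'red':(0,8),'orange':(9,17),'yellow':(22,34),'green':(45,85),'blue':(98,125)}[name]
    m=cv2.inRange(h,(R[0],110,50),(R[1],255,255))
    if name=='red': m|=cv2.inRange(h,(172,110,50),(180,255,255))
    n,l,s,c=cv2.connectedComponentsWithStats(m)
    return [(l==i,s[i],c[i]) for i in range(1,n) if s[i][4]>=amin]
E
python3 - <<'E'
from h import *
for n in('scene','side'):
    im,d,p=snap(n,n+'0.png'); np.savez('pics/'+n,im=im,d=d); P=cloud(d,p)
    print(n,np.round(np.array(p['T']),3).tolist(),p['mtx'][0][0])
    for c in('red','orange','yellow','green','blue'):
        for m,s,ce in blobs(im,c):
            Q=P[m&(d>0)]
            if len(Q):print(c,s[4],ce.round(),np.median(Q,0).round(3),Q.min(0).round(3),Q.max(0).round(3))
print(ctrl.get_state())
E
```

```text
pics
scene [[-0.798, 0.436, -0.415, 1.07], [0.602, 0.565, -0.565, 0.638], [-0.012, -0.701, -0.713, 0.925], [0.0, 0.0, 0.0, 1.0]] 502.8217634232021
red 237 [324. 267.] [0.593 0.007 0.048] [ 0.543 -0.04   0.012] [0.611 0.011 0.065]
red 77 [452. 299.] [0.412 0.246 0.031] [0.39  0.24  0.028] [0.433 0.254 0.038]
red 1744 [560. 320.] [0.356 0.452 0.122] [0.294 0.396 0.109] [0.402 0.499 0.126]
orange 1321 [249.  29.] [-0.199 -1.719 -0.085] [-0.248 -1.875 -0.522] [ 0.229 -0.937  0.093]
orange 1703 [341.  30.] [-0.447 -1.22  -0.081] [-0.614 -1.266 -0.235] [-0.25  -1.164  0.1  ]
orange 529 [541.  32.] [-1.002 -0.526  0.015] [-1.118 -0.639  0.007] [-0.848 -0.451  0.023]
orange 70 [302.  54.] [-0.203 -1.194 -0.089] [-0.239 -1.26  -0.133] [-0.183 -1.176 -0.078]
orange 831 [458.  95.] [-0.928 -0.849 -0.392] [-1.06  -0.988 -0.456] [-0.842 -0.707 -0.376]
orange 86 [429. 289.] [0.431 0.196 0.031] [0.412 0.179 0.027] [0.452 0.212 0.035]
yellow 1466 [324. 200.] [ 0.417 -0.219  0.013] [ 0.368 -0.28  -0.001] [ 0.479 -0.149  0.04 ]
yellow 161 [349. 288.] [0.59  0.097 0.055] [0.559 0.06  0.024] [0.602 0.11
[... 4228 characters left out ...]
ime': 0.1, 'joint_positions': array([ 1.21210515,  0.32178428, -0.07010246,  1.45156516,  0.02261744,
        1.37082588, -0.05689267]), 'qd': array([ 0.00224301,  0.00027329, -0.00036246, -0.00448043,  0.00123792,
        0.00106286,  0.00036173]), 'joint_torque': array([ 6.46002609e-04, -4.92569268e+01, -4.05090423e-01, -3.13400209e+01,
       -6.41427655e-02,  3.94986849e-02,  8.60575278e-05]), 'position': array([ 0.23652303, -0.60491605,  0.23554193]), 'tool_rot': array([-3.08544823e+00, -5.81957374e-01,  6.85623736e-04]), 'ft_force': array([-0.61005391,  0.06901363,  0.7833516 ]), 'torque': array([0.06605342, 0.00465039, 0.00041448]), 'grip_force': 0.0, 'grip_width': 0.9996875514536377}
```

View pics/scene0.png

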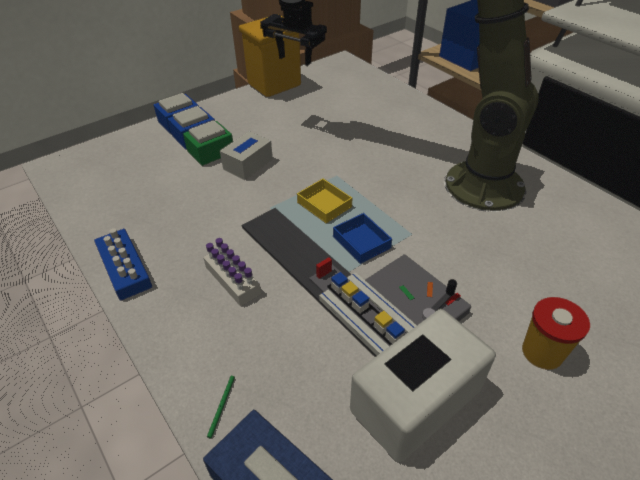

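Run:
```python
from h import *
z=np.load('pics/scene.npz');p=ctrl.camera_params('scene')
s=z['im'][150:380,180:640];cv2.imwrite('pics/c.png',cv2.resize(s,None,fx=1.7,fy=1.7)[:,:,::-1])
print(ctrl.camera_params('wrist'), ctrl.get_state()['tool_rot'])
```

```text
{'mtx': array([[351.61946997,   0.        , 324.68996873],
       [  0.        , 351.61946997, 236.42470077],
       [  0.        ,   0.        ,   1.        ]]), 'T': array([[ 0.36344571, -0.89916599, -0.24373703,  0.30253603],
       [-0.93161309, -0.35136526, -0.0929489 , -0.57966338],
       [-0.00206423,  0.26085049, -0.965377  ,  0.38416668],
       [ 0.        ,  0.        ,  0.        ,  1.        ]])} [-3.08544823e+00 -5.81957374e-01  6.85623736e-04]
```

View pics/c.png

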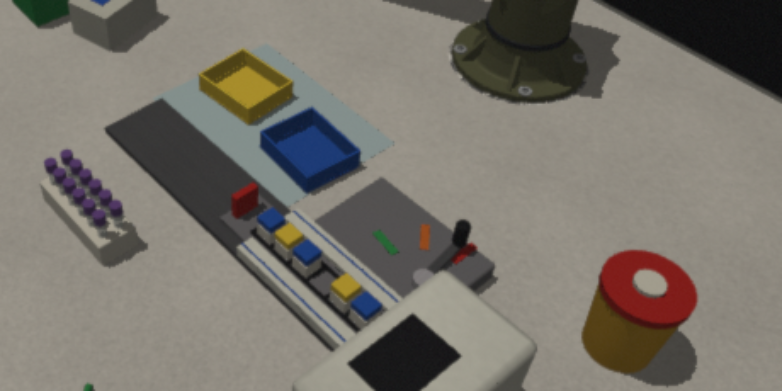

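The scene shows five cartridges, front to rear: blue, yellow, blue, an empty well, yellow, blue. The red tab is at pixel (324,267), with the lever knob at its red mark near (450,290). I'll move above the lever.

```bash
python3 -m inch '[[333,405,0,0,0,-21],[333,405,0,0,0,-21],[333,405,0,0,0,-21],[333,405,0,0,0,-21],[333,405,0,0,0,-21],[333,405,0,0,0,-21],[333,405,0,0,0,-21],[333,405,0,0,0,-21],[333,405,0,0,0,-21],[200,790,0,0,0,-21],[200,790,0,0,0,-21],[200,790,0,0,0,-21],[200,790,0,0,0,-21],[200,790,0,0,0,-21],[200,790,0,0,0,-21],[200,790,0,0,0,-21],[200,790,0,0,0,-21],[200,790,0,0,0,-21],[200,790,0,0,0,-21]]' 87
python3 - <<'E'
from h import *
im,d,p=snap('wrist','w1.png'); P=cloud(d,p); np.savez('pics/w1',im=im,d=d)
print(ctrl.get_state()['position'],ctrl.get_state()['joint_positions'].round(2))
for c in('red','orange','yellow','green','blue'):
    for m,s,ce in blobs(im,c):
        Q=P[m&(d>0)]
        if len(Q):print(c,s[:5],ce.round(),np.median(Q,0).round(3),Q.min(0).round(3),Q.max(0).round(3))
E
```

```text
time: 2.48
position: [0.4373, 0.183, 0.2363]
tool_rot: [3.141, 0.005, -0.001]
ft_force: [-0.1, 1.0, -0.4]
grip_width: 0.997
grip_force: 0.0
[0.43723304 0.18318964 0.23638278] [ 0.27 -0.04 -0.69  1.85 -0.02  1.32 -1.99]
red [ 510   15   44   62 1964] [532.  46.] [0.587 0.007 0.055] [ 0.568 -0.034  0.011] [0.623 0.009 0.064]
red [257 218   8  26 135] [260. 229.] [0.42  0.249 0.032] [0.405 0.243 0.03 ] [0.433 0.253 0.066]
orange [295 200  37  39 520] [313. 219.] [0.431 0.195 0.032] [0.411 0.176 0.029] [0.451 0.213 0.034]
yellow [ 411   29   37   40 1367] [429.  48.] [0.584 0.095 0.056] [0.571 0.069 0.02 ] [0.609 0.108 0.059]
yellow [ 286   33   35   40 1255] [303.  52.] [0.581 0.201 0.056] [0.567 0.187 0.022] [0.605 0.216 0.058]
yellow [ 622  184   18   87 1070] [633. 233.] [ 0.408 -0.157  0.01 ] [ 0.366 -0.162  0.   ] [0.474 0.1   0.294]
green [317 163  45  18 538] [339. 172.] [0.479 0.169 0.031] [0.471 0.147 0.029] [0.487 0.19  0.034]
blue [201   0 181   7 511] [275.   2.] [0.627 0.229 0.031] [0.623 0.134 0.029] [0.629 0.292 0.034]
blue [ 452   28   39   39 1341] [471.  47.] [0.586 0.06  0.056] [0.572 0.029 0.019] [0.606 0.073 0.059]
blue [ 370   31   36   39 1264] [387.  49.] [0.584 0.13  0.056] [0.569 0.108 0.019] [0.607 0.144 0.059]
blue [ 244   35   36   39 1258] [262.  54.] [0.58  0.237 0.056] [0.566 0.223 0.026] [0.601 0.252 0.06 ]
blue [213 105 253  11 742] [338. 110.] [0.537 0.171 0.031] [0.532 0.05  0.029] [0.542 0.289 0.033]
blue [  465   162   150   105 12586] [537. 214.] [ 0.433 -0.048  0.005] [ 0.381 -0.102  0.001] [0.487 0.024 0.038]
```

View pics/w1.png

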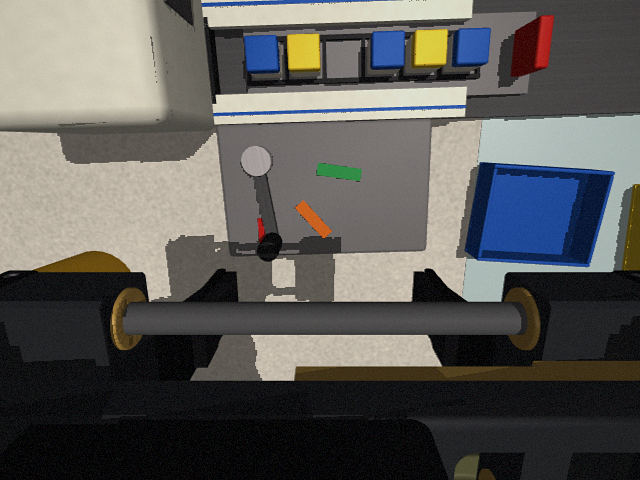

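The wrist view shows the five caps along row 48, with the tab at (532,46). The pivot disc is at (256,161), the knob at (270,243), the orange mark at (313,219) and the green mark at (339,172).

Run:
```python
from h import *
z=np.load('pics/w1.npz');p=ctrl.camera_params('wrist');P=cloud(z['d'],p);im=z['im']
m=np.zeros((480,640),bool);m[215:268,245:290]=1
Q=P[m&(P[...,2]>.072)&(P[...,2]<.088)];print('knob top',len(Q),np.median(Q,0).round(4),Q.min(0),Q.max(0))
print(ray(270,243,p,.08),ray(256,161,p,.044))
def tot(z0,z1,x0,x1,y0,y1):
    s=(P[...,2]>z0)&(P[...,2]<z1)&(P[...,0]>x0)&(P[...,0]<x1)&(P[...,1]>y0)&(P[...,1]<y1);return P[s]
# cap tops
L=[]
for c in('yellow','blue'):
    for mm,s,ce in blobs(im,c,1100):
        q=P[mm&(P[...,2]>.053)&(P[...,2]<.06)]
        if len(q)>300:
            r=cv2.minAreaRect((q[:,:2]*1000).astype(np.float32));print(c,r);L.append(r[0])
L=np.array(L);f=np.polyfit(L[:,1],L[:,0],1);print('x=',f,'yaw deg',-np.degrees(f[0]))
for mm,s,ce in blobs(im,'red',500):
    q=P[mm&(P[...,2]>.058)&(P[...,2]<.067)];print('tab top',cv2.minAreaRect((q[:,:2]*1000).astype(np.float32)))
```

```text
knob top 391 [0.4128 0.2349 0.0804] [0.4016713  0.22557847 0.07227498] [0.42115544 0.24437492 0.08246605]
[0.41925284 0.23222052 0.08      ] [0.48979651 0.24822863 0.044     ]
yellow ((585.1778564453125, 94.17735290527344), (28.430694580078125, 28.715665817260742), 1.4854031801223755)
yellow ((581.5455932617188, 201.57899475097656), (28.13602638244629, 27.78668212890625), 2.1201870441436768)
blue ((586.2999267578125, 58.21934509277344), (28.393056869506836, 28.455974578857422), 1.6343915462493896)
blue ((583.8709106445312, 129.81492614746094), (27.905845642089844, 28.24135398864746), 2.1176397800445557)
blue ((580.2260131835938, 237.5225067138672), (28.124099731445312, 27.860698699951172), 2.0871033668518066)
x= [-3.38257682e-02  5.88303854e+02] yaw deg 1.9380737574165725
tab top ((588.1001586914062, 2.6240358352661133), (39.993045806884766, 12.621719360351562), 2.003892421722412)
```

```bash
python3 -m inch '[[-26,52,0,0,0,9.6],[-26,52,-60,0,0,9.6],[-26,52,-110,0,0,9.6],[-26,52,-110,0,0,9.6],[-26,52,-110,0,0,9.6]]' 60 20
python3 - <<'E'
from h import *
im,d,p=snap('wrist','w2.png'); P=cloud(d,p)
s=ctrl.get_state();print(s['position'],s['tool_rot'])
Q=P[(P[...,2]>.076)&(P[...,2]<.084)&(abs(P[...,0]-.411)<.03)&(abs(P[...,1]-.235)<.03)];print(len(Q),cv2.minAreaRect((Q[:,:2]*1000).astype(np.float32)) if len(Q) else '')
E
```

```text
time: 3.15
position: [0.4121, 0.2368, 0.1283]
tool_rot: [-3.129, -0.271, -0.003]
ft_force: [0.9, -0.6, 1.6]
grip_width: 0.695
grip_force: 0.0
[0.41249895 0.23713529 0.12880658] [-3.12876413 -0.27095528 -0.0052019 ]
835 ((411.8338623046875, 235.31134033203125), (19.19189453125, 19.21820068359375), 5.871815204620361)
```

View pics/w2.png

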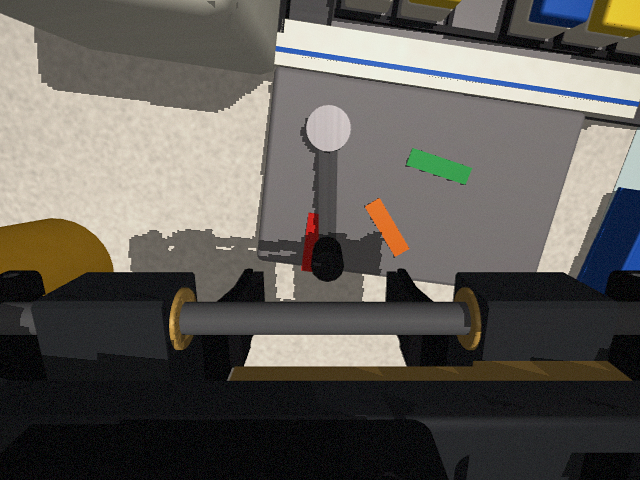

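The knob at (327,258) sits between the open fingers, with the arm square to the closing line. I'll go down and grip it.

```bash
python3 -m inch '[[-1,-2,-35,0,0,0],[-1,-2,-65,0,0,0],[-1,-2,-65,0,0,0],[-1,-2,-65,0,0,0]]' 60 20;  python3 -m inch '[[0,0,0,0,0,0],[0,0,0,0,0,0],[0,0,0,0,0,0],[0,0,0,0,0,0]]' 0 20
python3 - <<'E'
import numpy as np
from bench import ctrl
s=ctrl.get_state()['position'];pv=np.array([490.1,248.4]);k=s[:2]*1e3
r=k-pv;a=np.arctan2(-r[1],-r[0]);print(k,np.hypot(*r),np.degrees(a),a-.0338)
for t in(.4,.65,.9,1.15,1.4):
    w=t+.0338;print(t,(pv+80*np.array([-np.cos(w),-np.sin(w)])-k).round(1),np.degrees(w-a).round(1))
E
```

```text
time: 3.7
position: [0.4114, 0.2354, 0.0637]
tool_rot: [-3.129, -0.272, -0.005]
ft_force: [0.9, -0.7, -0.6]
grip_width: 0.688
grip_force: 0.0
time: 4.2
position: [0.4098, 0.2346, 0.0617]
tool_rot: [3.13, 0.273, 0.0]
ft_force: [-0.8, -0.3, 0.1]
grip_width: 0.319
grip_force: 0.0
[409.77358352 234.62127423] 81.49961023498926 9.733456478495178 0.1360808631493135
0.4 [  7.7 -19.8] 15.1
0.65 [ 18.3 -36.8] 29.4
0.9 [ 32.7 -50.5] 43.8
1.15 [ 50.1 -60.3] 58.1
1.4 [ 69.4 -65.5] 72.4
```

```bash
python3 -m inch '[[0,0,0,0,0,0],[0,0,0,0,0,0],[0,0,0,0,0,0]]' 0 20
python3 - <<'E'
import numpy as np
a0=np.radians(9.7)
for t in np.linspace(8,72.6,9):
    a=a0+np.radians(t);print(t.round(1),(81*np.array([np.cos(a0)-np.cos(a),np.sin(a0)-np.sin(a)])).round(1))
E
```

```text
time: 4.58
position: [0.4097, 0.2347, 0.0616]
tool_rot: [3.13, 0.273, -0.0]
ft_force: [0.3, -0.4, 1.4]
grip_width: 0.225
grip_force: 20.0
8.0 [  2.7 -11. ]
16.1 [  6.9 -21.6]
24.2 [ 12.6 -31.5]
32.2 [ 19.6 -40.5]
40.3 [ 27.8 -48.4]
48.4 [ 37.  -55.1]
56.4 [ 47.1 -60.4]
64.5 [ 57.8 -64.3]
72.6 [ 69.  -66.6]
```

```bash
python3 -m inch '[[2.7,-11,0,0,0,8],[6.9,-21.6,0,0,0,16.1],[12.6,-31.5,0,0,0,24.2],[19.6,-40.5,0,0,0,32.2],[27.8,-48.4,0,0,0,40.3],[37,-55.1,0,0,0,48.4],[47.1,-60.4,0,0,0,56.4],[57.8,-64.3,0,0,0,64.5],[69,-66.6,0,0,0,72.6],[69,-66.6,0,0,0,72.6],[69,-66.6,0,0,0,72.6]]'
python3 - <<'E'
from h import *
s=ctrl.get_state()['position'];r=s[:2]*1e3-[490.1,248.4];print(s,np.arctan2(-r[1],-r[0])-.0338,np.hypot(*r))
E
```

```text
time: 5.95
position: [0.479, 0.1672, 0.0616]
tool_rot: [2.363, 2.068, -0.001]
ft_force: [2.0, -3.8, 1.3]
grip_width: 0.224
grip_force: 20.0
[0.47896386 0.16716244 0.06158543] 1.400764286099829 81.99728335056959
```

```bash
python3 -m inch '[[0,0,0,0,0,0],[0,0,0,0,0,0],[0,0,0,0,0,0],[0,0,50,0,0,0],[0,0,100,0,0,0],[40,-80,100,0,0,-10],[80,-130,100,0,0,-20],[109,-165,100,0,0,-30],[109,-165,100,0,0,-40],[109,-165,100,0,0,-50],[109,-165,100,0,0,-60],[109,-165,100,0,0,-70],[109,-165,100,0,0,-80.3],[109,-165,100,0,0,-80.3],[109,-165,100,0,0,-80.3],[109,-165,100,0,0,-80.3]]' 50
cat > look.py <<'E'
from h import *
import sys
im,d,p=snap('wrist',sys.argv[1]); P=cloud(d,p)
s=ctrl.get_state();print(s['time'],(s['position']*1e3).round(1),s['tool_rot'].round(3),'j7',s['joint_positions'][6].round(2))
for c,z0,z1 in(('red',.055,.068),('orange',.027,.036),('green',.027,.036),('yellow',.02,.075),('blue',.02,.075)):
    for m,st,ce in blobs(im,c,150):
        q=P[m&(P[...,2]>z0)&(P[...,2]<z1)]
        if len(q)<80: continue
        zt=np.percentile(q[:,2],90); q=q[q[:,2]>zt-.004]
        r=cv2.minAreaRect((q[:,:2]*1000).astype(np.float32))
        print(c,ce.round(),'c',np.round(r[0],1),'size',np.round(r[1],1),'ang',round(r[2],1),'ztop',zt.round(3))
E
python3 look.py w3.png
```

```text
time: 7.95
position: [0.5877, 0.0031, 0.1615]
tool_rot: [-3.141, -0.065, 0.0]
ft_force: [-0.1, 0.4, -0.1]
grip_width: 0.575
grip_force: 0.0
8.0 [587.7   3.1 161.6] [-3.141 -0.064  0.   ] j7 -1.71
red [326. 235.] c [588.9   1.6] size [39.6 11.2] ang 2.3 ztop 0.063
yellow [ 65. 234.] c [582.3 201. ] size [28.  28.8] ang 1.9 ztop 0.057
yellow [206. 235.] c [585.8  93.3] size [28.  28.1] ang 1.1 ztop 0.057
blue [132. 172.] c [629.5 156.2] size [  3.  206.8] ang 1.9 ztop 0.032
blue [ 20. 234.] c [580.8 235.3] size [28.6 25.9] ang 1.7 ztop 0.057
blue [159. 235.] c [584.5 129. ] size [28.5 28.2] ang 1.9 ztop 0.057
blue [253. 235.] c [587.2  57.5] size [27.4 28.2] ang 2.6 ztop 0.057
blue [ 67. 280.] c [535.4 220.5] size [ 3.9 42.2] ang 2.9 ztop 0.032
blue [346. 350.] c [474.3 -19.3] size [74.3 25.3] ang 87.2 ztop 0.036
```

View pics/w3.png

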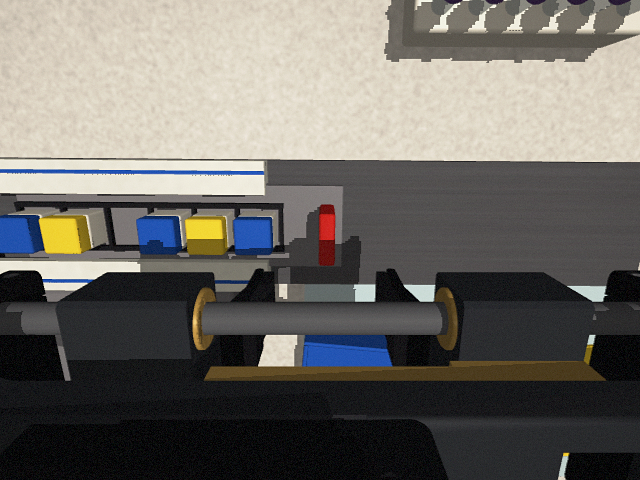

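The tab at (326,235) is under the gripper and square to it; the nearest blue cartridge, at (253,235), leaves room for a 34 mm opening.

```bash
python3 - <<'E'
from h import *
im,d,p=snap('scene');P=cloud(d,p)
Q=P[(abs(P[...,2]-.079)<.005)&(abs(P[...,0]-.45)<.08)&(abs(P[...,1]-.21)<.09)]
r=cv2.minAreaRect((Q[:,:2]*1000).astype(np.float32));print(len(Q),r)
k=np.array(r[0])-[490.1,248.4];print(np.arctan2(-k[1],-k[0])-.0338,np.hypot(*k))
E
python3 -m inch '[[1,-1,-40,0,0,-0.4],[1,-1,-80,0,0,-0.4],[1,-1,-110,0,0,-0.4],[1,-1,-118,0,0,-0.4],[1,-1,-118,0,0,-0.4]]' 34
python3 -m inch '[[0,0,0,0,0,0],[0,0,0,0,0,0],[0,0,0,0,0,0],[0,0,0,0,0,0]]' 0 30
```

```text
58 ((480.360107421875, 170.70701599121094), (18.65929412841797, 18.235105514526367), 24.116294860839844)
1.4122830835187987 78.30111922331231
time: 8.68
position: [0.5889, 0.0021, 0.0438]
tool_rot: [-3.141, -0.051, 0.0]
ft_force: [1.2, 0.7, 1.0]
grip_width: 0.388
grip_force: 0.0
time: 9.18
position: [0.5892, 0.0019, 0.0444]
tool_rot: [3.141, 0.051, 0.002]
ft_force: [-0.2, -0.3, 4.1]
grip_width: 0.139
grip_force: 30.0
```

```bash
python3 -m inch '[[0.1,-4,0,0,0,0],[0.3,-10,0,0,0,0],[0.6,-18,0,0,0,0],[0.9,-26,0,0,0,0],[1.2,-34,0,0,0,0],[1.4,-42,0,0,0,0],[1.7,-50,0,0,0,0],[2,-58,0,0,0,0],[2,-60,0,0,0,0]]'; python3 look.py w4.png | grep -v blue
```

```text
time: 10.3
position: [0.5915, -0.0558, 0.0444]
tool_rot: [-3.138, -0.053, -0.003]
ft_force: [-0.5, 6.5, 4.2]
grip_width: 0.131
grip_force: 30.0
10.35 [591.5 -55.9  44.4] [-3.139e+00 -5.200e-02 -3.000e-03] j7 -1.67
red [324. 275.] c [605.3 -55.6] size [12.4 11.8] ang 1.4 ztop 0.063
red [324. 348.] c [578.2 -56.5] size [14.1 11.6] ang 1.6 ztop 0.063
yellow [115. 287.] c [598.   35.9] size [ 9.7 28.7] ang 0.4 ztop 0.057
yellow [117. 338.] c [576.5  35.2] size [ 4.  27.3] ang 1.5 ztop 0.057
yellow [524. 466.] c [ 467.5 -182.3] size [ 3.4 51.8] ang 5.4 ztop 0.024
```

```bash
python3 -m inch '[[0.2,-6,0.3,0,0,0],[0.5,-15,0.3,0,0,0],[0.8,-24,0.3,0,0,0],[1.1,-33,0.3,0,0,0],[1.4,-42,0.3,0,0,0],[1.7,-51,0.3,0,0,0],[2,-60,0.3,0,0,0],[2.3,-69,0.3,0,0,0],[2.6,-78,0.3,0,0,0],[2.9,-87,0.3,0,0,0],[3,-90,0.3,0,0,0]]'; python3 look.py w5.png | grep -v blue
```

```text
time: 11.72
position: [0.5943, -0.1462, 0.0444]
tool_rot: [-3.139, -0.052, -0.001]
ft_force: [-0.2, 6.6, 4.4]
grip_width: 0.136
grip_force: 30.0
11.775 [ 594.3 -146.5   44.4] [-3.139e+00 -5.200e-02 -1.000e-03] j7 -1.52
red [324. 275.] c [ 608.1 -145.9] size [12.6 11.8] ang 1.5 ztop 0.063
red [325. 348.] c [ 580.9 -146.8] size [14.  11.6] ang 1.4 ztop 0.063
yellow [115. 288.] c [600.8 -54.8] size [28.3  9.7] ang 89.5 ztop 0.057
yellow [116. 338.] c [579.2 -55.1] size [ 4.5 27.8] ang 1.7 ztop 0.057
yellow [501. 467.] c [ 474.5 -257.2] size [ 3.9 26.9] ang 5.2 ztop 0.028
```

```bash
python3 -m inch '[[0.2,-6,0,0,0,0],[0.5,-15,0,0,0,0],[0.8,-24,0,0,0,0],[1.1,-33,0,0,0,0],[1.4,-42,0,0,0,0],[1.7,-51,0,0,0,0],[2,-60,0,0,0,0],[2.3,-69,0,0,0,0],[2.6,-78,0,0,0,0],[2.9,-86,0,0,0,0],[3,-90,0,0,0,0],[3,-90,0,0,0,0]]'; python3 look.py w6.png | grep -v blue
```

```text
time: 13.28
position: [0.5974, -0.2363, 0.0444]
tool_rot: [-3.14, -0.053, -0.001]
ft_force: [0.7, 4.7, 4.8]
grip_width: 0.137
grip_force: 30.0
13.325 [ 597.4 -236.3   44.4] [-3.14e+00 -5.30e-02 -1.00e-03] j7 -1.38
red [324. 275.] c [ 611.2 -236. ] size [12.5 12. ] ang 2.6 ztop 0.063
red [325. 348.] c [ 584.1 -236.9] size [14.1 11.6] ang 2.0 ztop 0.063
yellow [115. 288.] c [ 603.7 -144.5] size [ 9.8 28.7] ang 0.5 ztop 0.057
yellow [116. 338.] c [ 582.1 -145.3] size [ 5.  27.9] ang 2.3 ztop 0.057
```

```bash
python3 -m inch '[[0,0,0,0,0,0],[0,0,0,0,0,0],[0,0,0,0,0,0],[0,0,50,0,0,0],[0,0,100,0,0,0],[0,50,150,0,0,10],[-3,80,150,0,0,20],[-3,120,150,0,0,30],[-3,120,150,0,0,40],[-3,120,150,0,0,50],[-3,120,150,0,0,60],[-3,120,150,0,0,70],[-3,120,150,0,0,80],[-3,120,150,0,0,90],[-3,120,150,0,0,90],[-3,120,150,0,0,90]]' 34; python3 look.py w7.png
python3 - <<'E'
from h import *
im,d,p=snap('scene','s7.png'); P=cloud(d,p)
for c in('yellow','blue','red'):
    for m,s,ce in blobs(im,c,60):
        q=P[m&(d>0)];q=q[(q[:,2]>.0)&(q[:,2]<.08)&(q[:,0]>.3)&(q[:,0]<.7)&(abs(q[:,1]+.1)<.25)]
        if len(q)>40: print(c,len(q),q.min(0).round(3),q.max(0).round(3))
E
```

```text
time: 15.32
position: [0.5936, -0.1183, 0.1938]
tool_rot: [2.189, 2.254, -0.0]
ft_force: [-0.9, 0.8, -0.3]
grip_width: 0.39
grip_force: 0.0
15.375 [ 593.6 -118.2  193.8] [ 2.188  2.254 -0.   ] j7 -0.0
red [325. 349.] c [ 596.3 -236.3] size [39.3 13.1] ang 1.0 ztop 0.063
yellow [324. 127.] c [589.9 -36.8] size [27.7 26.9] ang 1.6 ztop 0.057
yellow [324. 256.] c [ 593.2 -144.4] size [27.8 28. ] ang 2.0 ztop 0.057
yellow [133. 266.] c [ 416.7 -176.4] size [100.7  41. ] ang 6.1 ztop 0.036
blue [143. 122.] c [434.4 -39.8] size [120.1 100.8] ang 86.7 ztop 0.036
blue [323.  77.] c [588.6  -0.7] size [27.5 28.3] ang 1.2 ztop 0.057
blue [324. 216.] c [ 592.3 -108.4] size [27.  27.6] ang 1.4 ztop 0.057
blue [324. 290.] c [ 594.7 -175.6] size [27.7 19.3] ang 0.9 ztop 0.057
yellow 1425 [ 0.367 -0.28   0.   ] [ 0.479 -0.148  0.04 ]
yellow 121 [ 0.555 -0.194  0.01 ] [ 0.61  -0.127  0.06 ]
yellow 145 [ 0.551 -0.081  0.008] [ 0.607 -0.019  0.06 ]
blue 1738 [ 0.383 -0.101  0.   ] [0.491 0.026 0.041]
blue 108 [ 0.564 -0.228  0.019] [ 0.612 -0.162  0.06 ]
blue 115 [ 0.559 -0.137  0.02 ] [ 0.611 -0.09   0.06 ]
blue 135 [ 0.552 -0.045  0.013] [0.605 0.016 0.059]
red 201 [ 0.578 -0.241  0.021] [ 0.619 -0.225  0.065]
```

View pics/w7.png

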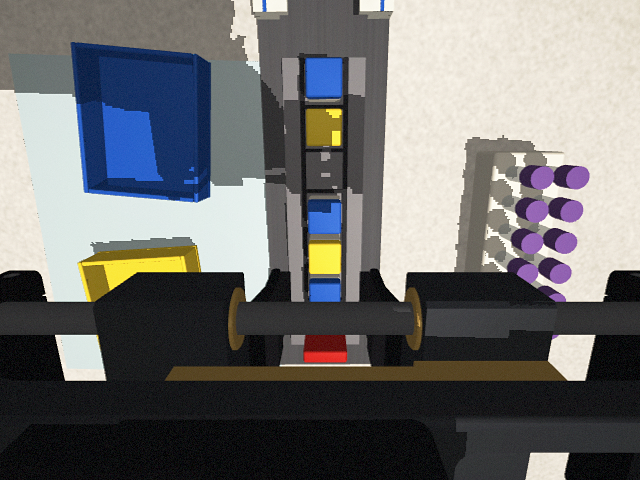

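The carrier is clear of the lips and flat on the shelf, with the five caps along column 324 (rows 77, 127, 216, 256, 290). I'll take the rear blue cartridge first.

```bash
python3 -m inch '[[-4,60,-20,0,0,0],[-5,117,-60,0,0,0],[-5,117.5,-100,0,0,0],[-5,117.5,-140,0,0,0],[-5,117.5,-150,0,0,0],[-5,117.5,-150,0,0,0],[-5,117.5,-150,0,0,0]]' 45 25; python3 -m inch '[[0,0,0,0,0,0],[0,0,0,0,0,0],[0,0,0,0,0,0],[0,0,0,0,0,0]]' 0 25
```

```text
time: 16.3
position: [0.5902, -0.0006, 0.0458]
tool_rot: [2.184, 2.255, 0.003]
ft_force: [0.1, -0.3, 0.6]
grip_width: 0.521
grip_force: 0.0
time: 16.8
position: [0.5891, -0.0006, 0.0445]
tool_rot: [2.185, 2.256, 0.0]
ft_force: [-0.3, -1.1, 5.3]
grip_width: 0.32
grip_force: 25.0
```

```bash
python3 -m inch '[[0,0,30,0,0,0],[0,0,70,0,0,0],[-50,0,70,0,0,0],[-105,-2,70,0,0,0],[-152,-3,70,0,0,0],[-152,-3,70,0,0,0],[-152,-3,70,0,0,0]]';  python3 -m inch '[[0,0,-40,0,0,0],[0,0,-75,0,0,0],[0,0,-85,0,0,0],[0,0,-85,0,0,0],[0,0,-85,0,0,0]]'
```

```text
time: 17.68
position: [0.4376, -0.0038, 0.1144]
tool_rot: [2.184, 2.255, 0.001]
ft_force: [0.9, -0.7, 0.0]
grip_width: 0.321
grip_force: 25.0
time: 18.3
position: [0.438, -0.0031, 0.0295]
tool_rot: [2.185, 2.257, 0.003]
ft_force: [-0.7, -0.2, -0.7]
grip_width: 0.315
grip_force: 25.0
```

```bash
python3 -m inch '[[0,0,0,0,0,0],[0,0,0,0,0,0],[0,0,0,0,0,0],[0,0,50,0,0,0],[0,0,100,0,0,0],[40,-30,130,0,0,0],[80,-60,160,0,0,0],[120,-90,164,0,0,0],[155,-115,164,0,0,0],[155,-115,164,0,0,0],[155,-115,164,0,0,0]]' 45; python3 look.py w8.png
```

```text
time: 19.68
position: [0.5912, -0.1176, 0.1925]
tool_rot: [-2.183, -2.257, -0.0]
ft_force: [-0.6, 0.2, 0.2]
grip_width: 0.519
grip_force: 0.0
19.725 [ 591.1 -117.3  192.8] [-2.183 -2.258  0.   ] j7 -0.02
red [327. 350.] c [ 596.1 -235.6] size [39.2 11.6] ang 1.5 ztop 0.063
yellow [327. 128.] c [589.8 -36.6] size [27.9 26.9] ang 1.9 ztop 0.057
yellow [327. 258.] c [ 593.6 -144.5] size [27.7 28.5] ang 1.4 ztop 0.057
yellow [140. 263.] c [ 414.8 -164.5] size [102.   27.2] ang 12.5 ztop 0.036
blue [145. 123.] c [435.2 -39.8] size [118.5  98.6] ang 86.5 ztop 0.04
blue [328. 219.] c [ 593.3 -109.8] size [27.2 27.6] ang 1.2 ztop 0.057
blue [327. 291.] c [ 594.5 -174.4] size [26.6 16.7] ang 2.1 ztop 0.057
```

```bash
python3 -m inch '[[2,8,-50,0,0,0],[2,8.4,-100,0,0,0],[2,8.4,-140,0,0,0],[2,8.4,-148.5,0,0,0],[2,8.4,-148.5,0,0,0],[2,8.4,-148.5,0,0,0]]' 45 25; python3 -m inch '[[0,0,0,0,0,0],[0,0,0,0,0,0],[0,0,0,0,0,0],[0,0,0,0,0,0]]' 0 25
```

```text
time: 20.48
position: [0.5952, -0.1101, 0.0467]
tool_rot: [2.183, 2.255, 0.003]
ft_force: [0.8, -0.8, 0.8]
grip_width: 0.521
grip_force: 0.0
time: 20.98
position: [0.5941, -0.1102, 0.045]
tool_rot: [2.185, 2.257, 0.0]
ft_force: [-0.2, -0.4, 4.9]
grip_width: 0.321
grip_force: 25.0
```

```bash
python3 -m inch '[[0,0,30,0,0,0],[0,0,70,0,0,0],[-50,20,70,0,0,0],[-100,45,70,0,0,0],[-150,67,70,0,0,0],[-157,70,70,0,0,0],[-157,70,70,0,0,0],[-157,70,70,0,0,0]]';  python3 -m inch '[[0,0,-40,0,0,0],[0,0,-75,0,0,0],[0,0,-85,0,0,0],[0,0,-85,0,0,0],[0,0,-85,0,0,0]]'
```

```text
time: 21.98
position: [0.4382, -0.0404, 0.1148]
tool_rot: [2.185, 2.256, 0.003]
ft_force: [-1.1, -0.3, -0.6]
grip_width: 0.318
grip_force: 25.0
time: 22.6
position: [0.4379, -0.04, 0.03]
tool_rot: [2.185, 2.257, 0.002]
ft_force: [-0.6, -0.1, -0.6]
grip_width: 0.321
grip_force: 25.0
```

```bash
python3 -m inch '[[0,0,0,0,0,0],[0,0,0,0,0,0],[0,0,0,0,0,0],[0,0,50,0,0,0],[0,0,100,0,0,0],[40,-30,130,0,0,0],[80,-60,160,0,0,0],[120,-90,164,0,0,0],[155,-108,164,0,0,0],[155,-108,164,0,0,0],[155,-108,164,0,0,0]]' 45; python3 look.py w9.png
```

```text
time: 23.98
position: [0.5912, -0.147, 0.193]
tool_rot: [-2.183, -2.257, -0.0]
ft_force: [-0.6, 0.0, 0.4]
grip_width: 0.514
grip_force: 0.0
24.025 [ 591.  -147.   193.4] [-2.183e+00 -2.258e+00  1.000e-03] j7 -0.01
yellow [329.  88.] c [589.8 -36.7] size [28.  27.9] ang 1.4 ztop 0.057
yellow [328. 225.] c [ 593.6 -144.4] size [27.6 27.8] ang 1.6 ztop 0.057
yellow [140. 248.] c [ 417.4 -183.9] size [100.5  55.4] ang 5.5 ztop 0.036
blue [142.  85.] c [435.4 -40.3] size [117.9  98.4] ang 86.6 ztop 0.041
blue [328. 264.] c [ 594.6 -180. ] size [27.7 27.4] ang 2.1 ztop 0.057
```

View pics/w9.png

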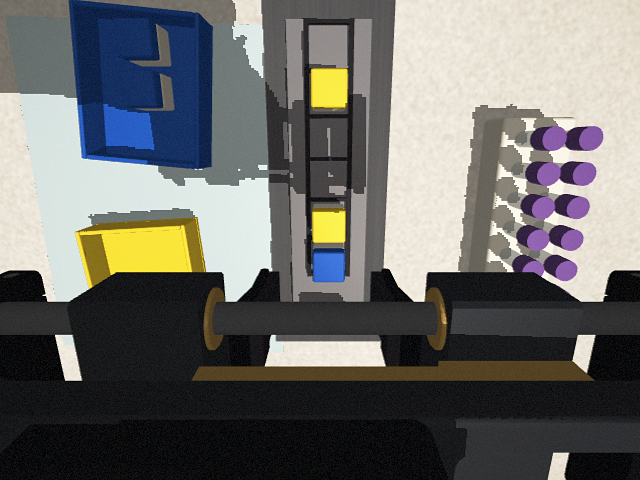

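Two blue cartridges stand in the blue tray (near (130,40) and (150,90)). The last blue is at (328,264), with yellows at (328,225) and (329,88).

```bash
python3 -m inch '[[3,-33,-50,0,0,0],[3,-33,-100,0,0,0],[3,-33,-140,0,0,0],[3,-33,-149,0,0,0],[3,-33,-149,0,0,0],[3,-33,-149,0,0,0]]' 45 25; python3 -m inch '[[0,0,0,0,0,0],[0,0,0,0,0,0],[0,0,0,0,0,0],[0,0,0,0,0,0]]' 0 25
```

```text
time: 24.78
position: [0.5962, -0.1812, 0.0468]
tool_rot: [2.182, 2.255, 0.002]
ft_force: [0.3, -0.3, 0.3]
grip_width: 0.516
grip_force: 0.0
time: 25.28
position: [0.5951, -0.1812, 0.045]
tool_rot: [2.185, 2.257, 0.0]
ft_force: [-0.1, 1.1, 3.8]
grip_width: 0.318
grip_force: 25.0
```

```bash
python3 -m inch '[[0,0,30,0,0,0],[0,0,70,0,0,0],[-40,30,70,0,0,0],[-85,58,70,0,0,0],[-130,86,70,0,0,0],[-160,105,70,0,0,0],[-160,105,70,0,0,0],[-160,105,70,0,0,0],[-160,105,70,0,0,0]]';  python3 -m inch '[[0,0,-40,0,0,0],[0,0,-75,0,0,0],[0,0,-85,0,0,0],[0,0,-85,0,0,0],[0,0,-85,0,0,0]]'
```

```text
time: 26.4
position: [0.4357, -0.0764, 0.1146]
tool_rot: [-2.185, -2.257, -0.003]
ft_force: [0.7, -0.6, -1.3]
grip_width: 0.32
grip_force: 25.0
time: 27.02
position: [0.4357, -0.0761, 0.03]
tool_rot: [2.185, 2.257, 0.002]
ft_force: [0.3, 0.2, 0.1]
grip_width: 0.319
grip_force: 25.0
```

```bash
python3 -m inch '[[0,0,0,0,0,0],[0,0,0,0,0,0],[0,0,0,0,0,0],[0,0,50,0,0,0],[0,0,100,0,0,0],[40,-20,130,0,0,0],[80,-40,160,0,0,0],[120,-60,164,0,0,0],[157,-72,164,0,0,0],[157,-72,164,0,0,0],[157,-72,164,0,0,0]]' 45; python3 look.py w10.png
```

```text
time: 28.4
position: [0.591, -0.1472, 0.1931]
tool_rot: [-2.183, -2.257, 0.0]
ft_force: [0.8, 0.7, 0.9]
grip_width: 0.514
grip_force: 0.0
28.45 [ 590.9 -147.3  193.4] [-2.184e+00 -2.258e+00  1.000e-03] j7 -0.05
yellow [329.  88.] c [590.  -36.8] size [27.6 27.7] ang 2.0 ztop 0.057
yellow [328. 225.] c [ 593.4 -144.6] size [27.5 28.1] ang 1.2 ztop 0.057
yellow [141. 248.] c [ 417.4 -183.9] size [100.8  55.7] ang 6.0 ztop 0.036
blue [141.  84.] c [435.6 -39.6] size [116.5  98.1] ang 86.5 ztop 0.041
```

Next, the near yellow at (593.5,-144.5).

```bash
python3 -m inch '[[1.5,3,-50,0,0,0],[1.5,3,-100,0,0,0],[1.5,3,-140,0,0,0],[1.5,3,-149,0,0,0],[1.5,3,-149,0,0,0],[1.5,3,-149,0,0,0]]' 45 25; python3 -m inch '[[0,0,0,0,0,0],[0,0,0,0,0,0],[0,0,0,0,0,0],[0,0,0,0,0,0]]' 0 25
```

```text
time: 29.2
position: [0.5946, -0.1453, 0.0467]
tool_rot: [2.183, 2.255, 0.002]
ft_force: [0.1, -0.1, 0.1]
grip_width: 0.517
grip_force: 0.0
time: 29.7
position: [0.5936, -0.1452, 0.045]
tool_rot: [2.185, 2.257, 0.0]
ft_force: [-0.5, -0.2, 4.7]
grip_width: 0.323
grip_force: 25.0
```

```bash
python3 -m inch '[[0,0,30,0,0,0],[0,0,70,0,0,0],[-45,-25,70,0,0,0],[-90,-50,70,0,0,0],[-135,-75,70,0,0,0],[-168,-95,70,0,0,0],[-168,-95,70,0,0,0],[-168,-95,70,0,0,0],[-168,-95,70,0,0,0]]';  python3 -m inch '[[0,0,-40,0,0,0],[0,0,-75,0,0,0],[0,0,-85,0,0,0],[0,0,-85,0,0,0],[0,0,-85,0,0,0]]'
```

```text
time: 30.82
position: [0.4265, -0.2388, 0.1146]
tool_rot: [2.182, 2.26, 0.002]
ft_force: [-0.2, -1.0, -0.5]
grip_width: 0.32
grip_force: 25.0
time: 31.45
position: [0.4264, -0.2398, 0.0301]
tool_rot: [2.183, 2.258, 0.001]
ft_force: [0.5, 0.9, -0.0]
grip_width: 0.322
grip_force: 25.0
```

```bash
python3 -m inch '[[0,0,0,0,0,0],[0,0,0,0,0,0],[0,0,0,0,0,0],[0,0,50,0,0,0],[0,0,100,0,0,0],[50,30,130,0,0,0],[90,60,160,0,0,0],[130,95,164,0,0,0],[164,130,164,0,0,0],[164,155,164,0,0,0],[164,155,164,0,0,0],[164,155,164,0,0,0]]' 45; python3 look.py w11.png
```

```text
time: 32.95
position: [0.589, -0.0868, 0.1932]
tool_rot: [2.186, 2.255, -0.002]
ft_force: [-0.0, -1.2, 0.0]
grip_width: 0.519
grip_force: 0.0
33.0 [588.9 -87.4 193.2] [ 2.188e+00  2.254e+00 -2.000e-03] j7 -0.16
yellow [328. 168.] c [589.5 -36.6] size [27.6 27.6] ang 2.4 ztop 0.057
blue [270.  27.] c [540.4  69.2] size [ 2.9 37.9] ang 2.9 ztop 0.032
blue [386.  27.] c [632.3  72.2] size [ 2.9 38.3] ang 1.9 ztop 0.032
blue [150. 160.] c [435.3 -39.7] size [116.8  97.8] ang 86.5 ztop 0.041
```

```bash
python3 -m inch '[[0,30,-40,0,0,0],[0,49,-100,0,0,0],[0,49,-140,0,0,0],[0,49,-149,0,0,0],[0,49,-149,0,0,0],[0,49,-149,0,0,0]]' 45 25; python3 -m inch '[[0,0,0,0,0,0],[0,0,0,0,0,0],[0,0,0,0,0,0],[0,0,0,0,0,0]]' 0 25
```

```text
time: 33.75
position: [0.5908, -0.0369, 0.0464]
tool_rot: [2.185, 2.254, 0.003]
ft_force: [-0.4, 0.2, 0.7]
grip_width: 0.515
grip_force: 0.0
time: 34.25
position: [0.5896, -0.0362, 0.045]
tool_rot: [2.185, 2.256, 0.0]
ft_force: [0.0, -0.3, 4.2]
grip_width: 0.319
grip_force: 25.0
```

```bash
python3 -m inch '[[0,0,30,0,0,0],[0,0,70,0,0,0],[-30,-45,70,0,0,0],[-65,-85,70,0,0,0],[-105,-120,70,0,0,0],[-145,-150,70,0,0,0],[-168,-154,70,0,0,0],[-168,-154,70,0,0,0],[-168,-154,70,0,0,0],[-168,-154,70,0,0,0]]';  python3 -m inch '[[0,0,-40,0,0,0],[0,0,-75,0,0,0],[0,0,-85,0,0,0],[0,0,-85,0,0,0],[0,0,-85,0,0,0]]'
```

```text
time: 35.5
position: [0.4226, -0.1891, 0.1146]
tool_rot: [2.182, 2.259, 0.003]
ft_force: [0.4, -0.7, -0.4]
grip_width: 0.319
grip_force: 25.0
time: 36.12
position: [0.4224, -0.1898, 0.0301]
tool_rot: [2.183, 2.257, 0.001]
ft_force: [0.0, -0.6, -0.7]
grip_width: 0.317
grip_force: 25.0
```

```bash
python3 -m inch '[[0,0,0,0,0,0],[0,0,0,0,0,0],[0,0,0,0,0,0],[0,0,50,0,0,0],[0,0,100,0,0,0],[50,30,150,0,0,0],[90,60,160,0,0,0],[110,100,164,0,0,0],[100,150,164,0,0,0],[80,200,164,0,0,0],[65,250,164,0,0,0],[60,300,164,0,0,0],[60,320,164,0,0,0],[60,320,164,0,0,0],[60,320,164,0,0,0]]' 60; python3 look.py w12.png
python3 - <<'E'
from h import *
im,d,p=snap('scene'); P=cloud(d,p)
cv2.imwrite('pics/s12.png',cv2.resize(im[150:350,200:500],(750,500))[:,:,::-1])
Q=P[(abs(P[...,2]-.079)<.005)&(abs(P[...,0]-.47)<.04)&(abs(P[...,1]-.18)<.04)];print(len(Q),cv2.minAreaRect((Q[:,:2]*1000).astype(np.float32)))
E
```

```text
time: 38.0
position: [0.4814, 0.1286, 0.1932]
tool_rot: [2.186, 2.256, -0.001]
ft_force: [0.9, -0.1, -0.2]
grip_width: 0.69
grip_force: 0.0
38.05 [481.5 128.3 193.2] [ 2.188e+00  2.255e+00 -1.000e-03] j7 -0.43
orange [269. 145.] c [430.5 194.5] size [44.8 12.5] ang 42.0 ztop 0.032
blue [499. 144.] c [628.1 189.4] size [  4. 206.] ang 1.8 ztop 0.032
blue [391. 156.] c [536.8 170.7] size [  3.2 236.6] ang 1.9 ztop 0.032
blue [287. 351.] c [453.5  -0. ] size [61.1 32.2] ang 1.5 ztop 0.041
58 ((481.683837890625, 170.42697143554688), (20.546512603759766, 18.193370819091797), 82.48685455322266)
```

View pics/s12.png

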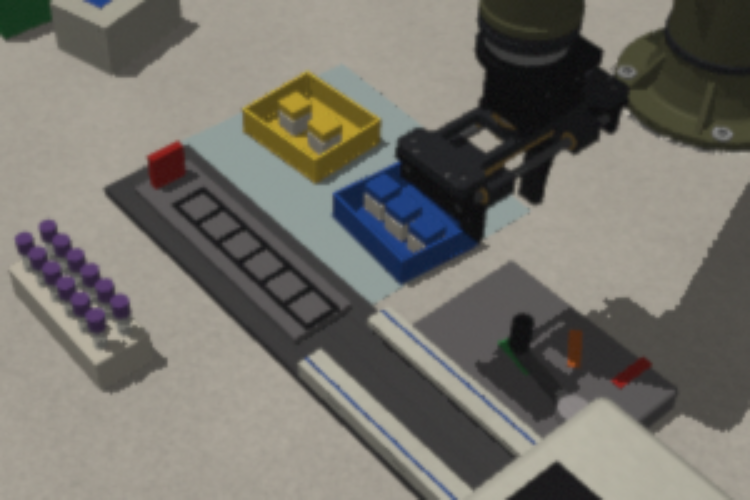

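View pics/w12.png

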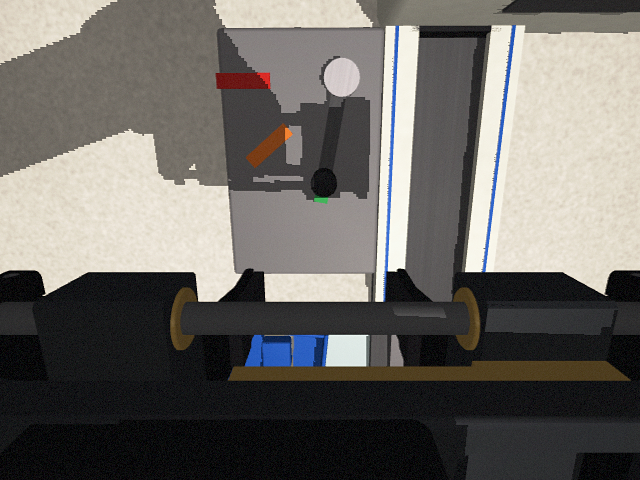

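All five cartridges stand in the right trays and the carrier lies empty on the shelf. The knob at (323,183) sits over the green mark, so I'll grip it now.

```bash
python3 -m inch '[[-2.5,40,-20,0,0,-9.5],[-2.5,40,-60,0,0,-9.5],[-2.5,40,-100,0,0,-9.5],[-2.5,40,-130,0,0,-9.5],[-2.5,40,-130,0,0,-9.5],[-2.5,40,-130,0,0,-9.5]]' 60 20; python3 -m inch '[[0,0,0,0,0,0],[0,0,0,0,0,0],[0,0,0,0,0,0],[0,0,0,0,0,0],[0,0,0,0,0,0],[0,0,0,0,0,0]]' 0 20
python3 - <<'E'
import numpy as np
from bench import ctrl
s=ctrl.get_state()['position']*1e3;r=s[:2]-[490.1,248.4];a=np.arctan2(-r[1],-r[0]);R=np.hypot(*r);print(s,a-.0338,R)
b=.7338
for f in np.linspace(0,1,7)[1:]:
    t=a+f*(b-a);print((R*np.array([np.cos(a)-np.cos(t),np.sin(a)-np.sin(t)])).round(1),np.degrees(t-a).round(1))
E
```

```text
time: 38.85
position: [0.4797, 0.1697, 0.0645]
tool_rot: [2.365, 2.067, 0.002]
ft_force: [0.5, 0.2, 0.3]
grip_width: 0.693
grip_force: 0.0
time: 39.6
position: [0.4788, 0.1699, 0.0634]
tool_rot: [2.364, 2.068, 0.0]
ft_force: [0.4, -0.5, 0.5]
grip_width: 0.223
grip_force: 20.0
[478.8145477  169.87447522  63.428653  ] 1.3942567206072976 79.33233562717501
[-9.   1.8] -6.6
[-17.7   4.7] -13.3
[-26.    8.5] -19.9
[-33.9  13.3] -26.5
[-41.1  19. ] -33.1
[-47.6  25.4] -39.8
```

```bash
python3 -m inch '[[-9,1.8,0,0,0,-6.6],[-17.7,4.7,0,0,0,-13.3],[-26,8.5,0,0,0,-19.9],[-33.9,13.3,0,0,0,-26.5],[-41.1,19,0,0,0,-33.1],[-47.6,25.4,0,0,0,-39.8],[-47.6,25.4,0,0,0,-39.8],[-47.6,25.4,0,0,0,-39.8]]'
python3 - <<'E'
from h import *
s=ctrl.get_state()['position'];r=s[:2]*1e3-[490.1,248.4];print(s,np.arctan2(-r[1],-r[0])-.0338,np.hypot(*r))
E
```

```text
time: 40.6
position: [0.4313, 0.1956, 0.0634]
tool_rot: [-2.926, -1.143, -0.001]
ft_force: [0.4, 1.5, -0.3]
grip_width: 0.22
grip_force: 20.0
[0.43127285 0.19564527 0.06343843] 0.6972306129303687 79.01705894267545
```

Lever at 0.70. I'll release it, retreat straight up and check.

```bash
python3 -m inch '[[0,0,0,0,0,0],[0,0,0,0,0,0],[0,0,0,0,0,0],[0,0,50,0,0,0],[0,0,100,0,0,0],[0,0,150,0,0,0],[20,-40,170,0,0,0],[50,-80,190,0,0,0],[50,-80,190,0,0,0],[50,-80,190,0,0,0]]' 50
python3 look.py w13.png | grep orange
python3 - <<'E'
from h import *
im,d,p=snap('scene'); P=cloud(d,p)
cv2.imwrite('pics/s13.png',cv2.resize(im[130:380,200:575],(750,500))[:,:,::-1])
for n in('scene','wrist'):
    im,d,p=snap(n);P=cloud(d,p)
    Q=P[(abs(P[...,2]-.079)<.005)&(abs(P[...,0]-.435)<.05)&(abs(P[...,1]-.2)<.05)]
    if len(Q)<20: print(n,len(Q));continue
    r=cv2.minAreaRect((Q[:,:2]*1000).astype(np.float32));k=np.array(r[0])-[490.1,248.4];print(n,len(Q),r,np.arctan2(-k[1],-k[0])-.0338)
E
```

```text
time: 41.85
position: [0.4807, 0.1157, 0.2531]
tool_rot: [-2.926, -1.14, 0.001]
ft_force: [-0.6, 1.1, 0.3]
grip_width: 0.579
grip_force: 0.0
scene 60 ((432.12353515625, 197.2732696533203), (20.05902099609375, 18.054399490356445), 43.96240997314453) 0.6888982940527291
wrist 376 ((430.75433349609375, 194.9287872314453), (19.060497283935547, 19.394309997558594), 11.077431678771973) 0.6995744489916278
```

View pics/s13.png

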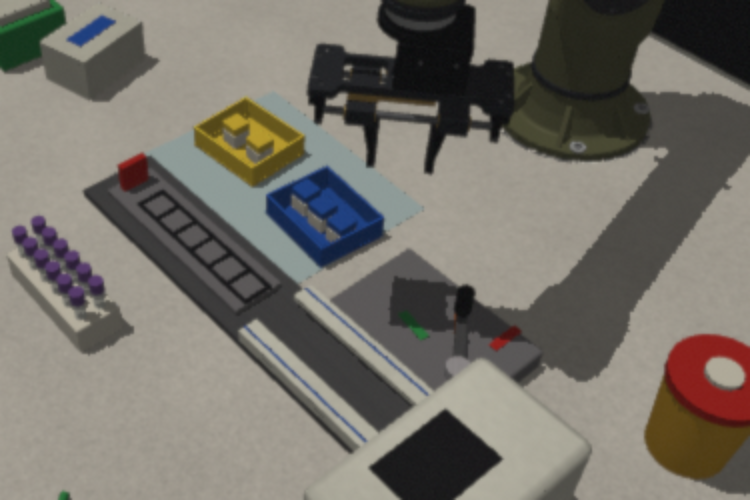

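The knob at (463,300) stands on the orange mark. The trays hold 2 yellow and 3 blue, the carrier lies on the shelf, and the arm is clear of everything.

```bash
python3 -c "
from bench import ctrl
print(ctrl.close_job())"
```

```text
the job is handed in; nothing more can be done
None
```

Job handed in at about 42 s: the carrier is out of its channel and on the shelf, the two yellow and three blue cartridges are in their matching trays, the lever is on the orange standby mark (about 0.70 rad), and nothing else was touched; no verdict came back.

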